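Stand up the focus target and set the worn camera slider to its mark

TASK

The grey-ball focus target has fallen over: stand it upright in the middle of the camera slider's black platform and let go of it. The slider's drive has slack, so then use the crank, and only the crank, to wind the carriage back towards the crank until its pointer is clearly (at least 5 mm) short of the white mark line, and wind it forward again so that it comes to rest exactly on the line with the slack taken up in the forward direction; if you overshoot, go back and come up again. Leave the target standing and the lens, battery and charger where they are.

Things in the scene. Friction and masses are not known exactly. Their poses are not given: they have to be found in the camera images.
- target_ball (a point): centre of the grey ball (48 mm diameter) on top of the loose focus target, which is 136 mm tall; the ball centre is 112 mm above the underside of its foot. The target starts lying on the table on its ball and one side of its foot, ball centre 24 mm up. The smooth ball turns easily in the fingers: pinched through its centre at 20 to 30 N and lifted clear, the heavy foot swings down below them. z axis from foot to ball
- target_mid (a point): point on the axis of the target's 12 mm steel stem, 68 mm above the underside, half-way up; z axis from foot to ball
- target_foot (a point): centre of the underside of the target's heavy dark square steel foot, 60 x 60 x 14 mm; z axis from foot to ball. The whole target weighs about 0.5 kg, nearly all in the foot (centre of mass about 20 mm above the underside)
- platform (a point): centre of the top of the carriage's square black platform, 96 x 96 mm, 55 mm above the table. Its y axis is the slider's forward direction (along the rail, away from the crank), x across the rail, z up. The carriage slides with about 3 N of friction and stays where it is left
- pointer (a point): tip of the thin bare-metal pointer (3 mm wide) on the +x side of the carriage, 33 mm above the table; moves with the carriage; axes as the platform
- mark_line (a point): the white line (2.5 mm wide, 36 mm long, across the rail) on the small dark saddle clipped to the scale bar, 25 mm above the table; axes as the platform. The pointer's y in this frame is how far the carriage stands past the mark: 10 to 65 mm at the start. The mark does not move
- tongue (a point): top of the dark drive tongue (6 mm thick along the rail, top 78 mm above the table), an upright tab between the two bare-metal jaws on the crank side of the carriage. The crank moves it without slack: 36 mm forward per turn anticlockwise seen from above (5.73 mm per rad)
- fork (a point): point midway between the carriage's two jaws (upright plates 11 mm apart, tops 71 mm above the table); axes as the platform. The tongue has 5 mm of slack between them: its y in this frame is +2.5 mm when it pushes the forward jaw (carriage driven forward) and -2.5 mm when it pushes the jaw nearest the crank (driven back)
- crank_handle (a point): point on the axis of the crank's upright black grip, 90 mm above the table: a freely spinning cylinder, 15 mm diameter, from 67 to 109 mm up, near the rim of a level aluminium disc (104 mm diameter, top at 67 mm). Pinch it from above and lead it round without turning the gripper (about 2 N). Anticlockwise from above drives forward, clockwise back
- crank_axis (a point): point on the vertical axis of the crank disc, 90 mm above the table, 40 mm from the grip's axis
- lens_mid (a point): centre of a loose black camera lens standing on the table, up to 74 mm diameter, 76 mm tall; bystander
- battery_mid (a point): centre of a loose black battery block, 40 x 70 x 38 mm; bystander
- charger_mid (a point): centre of a loose grey charger, 75 x 110 x 32 mm; bystander
- carriage: the carriage on the rail, with platform, pointer and jaws; origin on the table under the platform's centre
Not all that is in view belongs to the job. There is more than one size of the part that bears target_ball; the job needs the middle-sized.

How it is judged:
On the way, in this order (a step that is already met when the one before it is completed fails the run):
1. the target stands upright in the middle of the platform, let go (horizontal distance between target_foot and platform below 0.02 m and angle between target_foot's own z axis and vertical below 0.06 rad and z of target_foot in the frame of platform between -0.004 and 0.004 m and contact force between the fingers and anything else below 0.5 N), for 0.2 s.
2. the carriage has been wound back until its pointer is short of the mark line by more than 4 mm (y of pointer in the frame of mark_line below -0.004 m and horizontal distance between target_foot and platform below 0.02 m and angle between target_foot's own z axis and vertical below 0.06 rad and z of target_foot in the frame of platform between -0.004 and 0.004 m), for 0.05 s.
3. the carriage has come forward onto the mark line, tongue against the forward jaw (y of pointer in the frame of mark_line between -0.0025 and 0.0025 m and y of tongue in the frame of fork above 0.0013 m), for 0.2 s.
At the end, for the whole second after the job is handed in: The target stands upright (within 0.06 rad) on the platform, its foot within 20 mm of the platform's centre; the pointer is within 2.5 mm of the mark line; the drive tongue is within 1.2 mm of touching the forward jaw; all is released and at rest (all of step 3 and horizontal distance between target_foot and platform below 0.02 m and angle between target_foot's own z axis and vertical below 0.06 rad and z of target_foot in the frame of platform between -0.004 and 0.004 m and linear speed of carriage below 0.005 m/s).
It fails at once if the robot pushes the carriage itself instead of turning the crank (contact force between any of the fingers, the arm and carriage above 2 N).
It fails at once if the lens, battery or charger is moved by more than 20 mm (distance of any of lens_mid, battery_mid, charger_mid from where it was at the start of the episode above 0.02 m).
It also fails if it takes over 72 s, if anything falls off the work surface, if the arm or the gripper's body presses on something with over 40 N, if the wrist force passes 120 N, or if a joint passes its speed limit or range.

ROBOT

A 6-joint arm with a two-finger parallel gripper is mounted at the origin on the work surface. World frame = base frame: x ahead of the robot, y to its left, z up, the work surface at z = 0. Lengths are in m, angles in rad, forces in N, time in s.
With the tool pointing down it reaches from about 0.35 to 0.85 m from the base axis. Payload 8.1 kg.
Tool frame: the origin (TCP) lies at the centre of the arm's flange, where the gripper is bolted on; the fingertips stand 186 mm ahead of it and the grasp point (between the pads) lies 167 mm ahead of it; z points along the fingers, y is the line along which they close (so a half turn about z gives the same grasp; the last joint's range is limited). The gripper opens to 93 mm and grips with 3 to 60 N. Pads are 15 mm wide; open, the fingers measure 128 mm over their backs; the gripper's body (75 mm by 188 mm) begins 65 mm behind the grasp point.
Start: joints at [1.173, 0.13, 1.488, -0, 1.523, -0.085], TCP at [0.185, 0.571, 0.405] pointing down, gripper open.
Joint ranges: [-2.96, 2.96], [-0.89, 2.26], [0.02, 2.5], [-1.34, 4.48], [0, 2.73], [-2.66, 2.66]. Speed limits (rad/s): [2.39, 2.39, 2.79, 3.14, 3.14, 3.14].

INTERFACE

Orientations are given as a rotation vector (axis times angle).
In Python, from plant import robot gives the robot as it stands.
- The arm moves only by the tool apply_moves, never from a script. Its argument "series" is a list of rows, each a list of 2 entries, a list of its own where there are three numbers: the shift along the tool's x, y, z in mm, then the turn, a rotation vector about the tool's x, y, z in rad. A call has 1 to 12 rows; each row shifts and turns the commanded pose from where the row before left it, along the tool's axes as they then stand; what a row does not reach is not made up. A row lasts 1/12 s, in which the tool goes at most 41.7 mm and 7.16 degrees, less where a joint would pass 70% of its speed; a pose out of reach is approached as far as the arm can. A call is refused whole if a number of a shift passes 41.7 or a number of a turn 0.125, either way. A call with a gripper value outside its range is refused whole. "claw" is the opening, from 0 (shut) to 1 (fully open), set as the call begins (left out, the last holds). The fingers move at their own pace and stop on an object; "newtons" is the grip in N (left out, the last holds). Time passes only in rows, so rows that do not move let the fingers close. It gives the time, the measured TCP pose, the force, the opening and the grip force at its end, in the units of the state.
- robot.read_state(): the state, without advancing time (a new reading comes with each control period).
- robot.read_camera(name): name is "scene" or "top" or "wrist"; returns (picture, depth): 400x640x3 uint8, blue, green, red; 400x640 float32, m along the optical axis (not along the pixel's ray), 0 where there is no reading.
- robot.calibration(name): a dict with "fx", "fy", "cx", "cy" (pixels), "extrinsics" (4x4, takes a point from world to camera coordinates). Camera axes: x right, y down, z forward; pixel columns grow to the right and rows downward; lengths in m; the calibration is good to about 2 mm. A picture is of the moment at which its call begins: read the wrist's pose just before it. calibration takes no time and is no camera call; for the wrist camera it gives the pose at the moment of the call.
- robot.close_job(): hands the job in; it is judged then, once.
The state is a dict: "t": time; "q": joint angles; "dq": joint speeds; "joint_torque": joint torques, N m; "tool_pos": TCP position; "orientation": TCP orientation; "force": force on the tool from outside, world axes, zero at the start; "wrist_torque": the same for the moment, N m; "opening": finger opening in m; "gripper_force": force on a finger pad.
Only numpy, scipy, OpenCV 4.12 (cv2) and the standard library are available. Lean on these libraries where they do the work, as an engineer would, in place of code of your own. Each camera call takes 0.05 s, during which the arm holds its last target. There are 200 camera calls.

## Working session

There is one attempt and no reset: what is moved stays moved. The work goes in short steps, Python scripts to look and compute and a tool call to move; the robot and the scene stay as the last step left them, time stands still between calls to the robot, and variables do not carry over. Pictures are saved under pics/ and viewed, at most 10 in all, crops included, and the job is handed in when it is done.

Besides the shell and the picture viewer there is one more tool, called after "Request:" by a JSON object that holds its "method" and its "body". apply_moves: Moves the arm, as the interface text tells. Its arguments: {"type":"object","properties":{"series":{"type":"array"},"claw":{"type":"number"},"newtons":{"type":"number"}},"required":["series"]}

```bash
mkdir -p pics; cat > h.py <<'E'
import numpy as np, cv2
from plant import robot
from scipy.spatial.transform import Rotation as R
def look(n):
    c=robot.calibration(n); p,d=robot.read_camera(n); return c,p,d
def world(c,d,u,v,z=None):
    E=np.linalg.inv(np.array(c["extrinsics"])); r=np.array([(u-c["cx"])/c["fx"],(v-c["cy"])/c["fy"],1.])
    if z is None:
        w=d[int(v)-1:int(v)+2,int(u)-1:int(u)+2]; k=np.median(w[w>0]) if (w>0).any() else 0
    else:
        k=(z-E[2,3])/(E[:3,:3]@r)[2]
    return E[:3,:3]@(r*k)+E[:3,3]
E
python3 - <<'E'
from h import *
for n in ("top","scene"):
    c,p,d=look(n); cv2.imwrite(f"pics/{n}0.png",p); np.savez(f"{n}0.npz",p=p,d=d); 
    print(n,np.linalg.inv(np.array(c["extrinsics"])).round(3).tolist(),c["fx"])
s=robot.read_state(); print(s)
E
```

```text
top [[-0.019, -0.994, 0.104, 0.391], [-1.0, 0.021, 0.02, 0.025], [-0.022, -0.104, -0.994, 1.374], [0.0, 0.0, 0.0, 1.0]] 446.8047827818292
scene [[-0.687, 0.48, -0.546, 1.083], [0.727, 0.434, -0.533, 0.555], [-0.019, -0.762, -0.647, 0.733], [0.0, 0.0, 0.0, 1.0]] 447.2443664882944
{'t': 0.1, 'q': array([ 1.17259897e+00,  1.31103084e-01,  1.48916726e+00, -2.57701830e-05,
        1.52297897e+00, -8.53963840e-02]), 'dq': array([ 1.13210586e-03,  8.77054330e-05, -1.40430447e-03, -4.27944385e-04,
        3.48183485e-03,  6.45929325e-04]), 'joint_torque': array([ 1.18931621e-03, -5.61337423e+01, -4.93101203e+01,  7.70216435e-02,
        2.90747843e-02, -8.08016352e-05]), 'tool_pos': array([0.18453848, 0.5707062 , 0.40378338]), 'orientation': array([-4.89285920e-01, -3.10287963e+00,  2.53594553e-03]), 'force': array([ 0.29264921,  0.09248068, -0.06429511]), 'wrist_torque': array([0.00765296, 0.02393424, 0.00337731]), 'gripper_force': 0.0, 'opening': 0.09278371646008277}
```

View pics/top0.png

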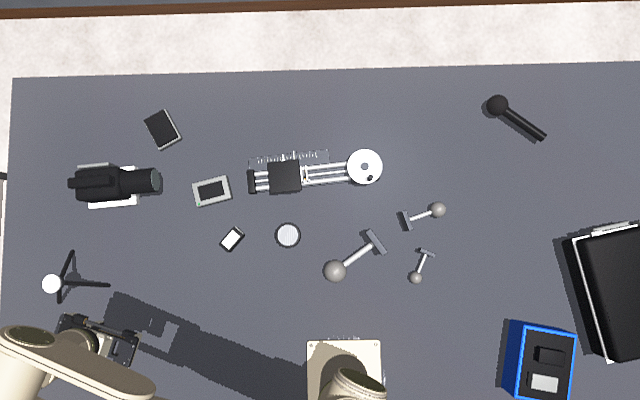

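View pics/scene0.png

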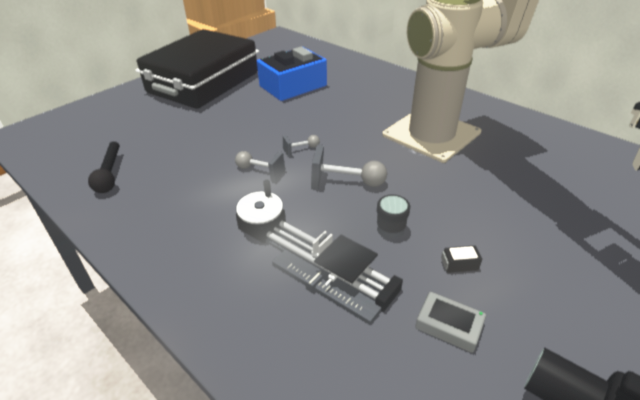

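The top view shows the mid-size target with its ball at (438,210) and foot at (405,221), the platform at (285,177), and the crank disc at (365,167) with its grip at about (370,178). The larger and smaller targets are at (335,271) and (416,278). Next I'll enlarge the slider and target.

```bash
python3 - <<'E'
from h import *
p=np.load("top0.npz")["p"]
cv2.imwrite("pics/c1.png",cv2.resize(p[140:240,240:460][:, :],(0,0),fx=3.6,fy=3.6,interpolation=cv2.INTER_CUBIC))
p=np.load("scene0.npz")["p"]
cv2.imwrite("pics/c2.png",cv2.resize(p[140:320,225:415],(0,0),fx=3.3,fy=3.3,interpolation=cv2.INTER_CUBIC))
E
```

```text
(no output)
```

View pics/c1.png

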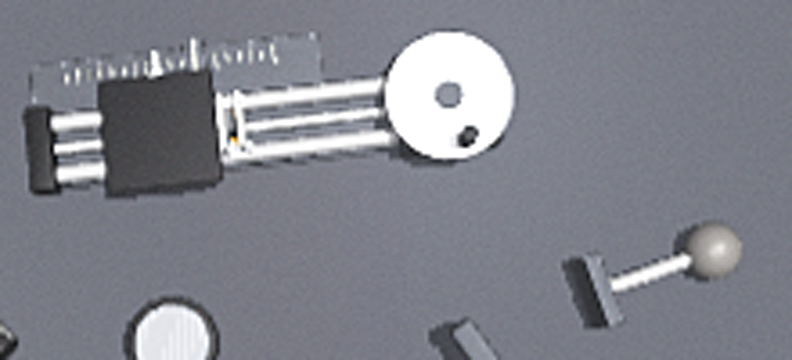

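View pics/c2.png

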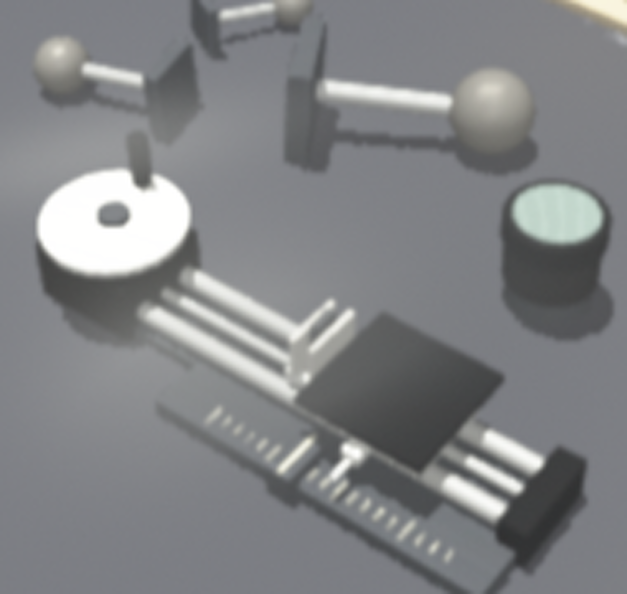

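The crops show the ball at (438,209), platform centre (284,177), hub (365,166), grip top (370,177), mark line (294,155) and pointer (283,157). Now converting these to positions.

```bash
python3 - <<'E'
from h import *
np.set_printoptions(precision=4,suppress=True)
c=robot.calibration("top"); d=np.load("top0.npz")["d"]
P=dict(ball=(714,250,.024),foot=(603,290,.03),pl0=(98,85,.055),pl1=(210,73,.055),pl2=(221,183,.055),pl3=(108,196,.055),hub=(449,95,.067),griptop=(468,136,.109),mark=(194,55,.025),pointer=(156,62,.033))
W={}
for k,(x,y,z) in P.items():
    u,v=(x+.5)/3.6-.5+240,(y+.5)/3.6-.5+140
    W[k]=world(c,d,u,v,z); print(k,W[k],"depth:",world(c,d,round(u),round(v)))
pl=sum(W[f"pl{i}"] for i in range(4))/4; print("platform",pl, [np.linalg.norm(W[f"pl{i}"]-W[f"pl{(i+1)%4}"]) for i in range(4)])
f=(W["pl0"]-W["pl1"]+W["pl3"]-W["pl2"]);print("fwd angle",np.degrees(np.arctan2(f[1],f[0])), "hub->pl", np.degrees(np.arctan2(*(pl-W["hub"])[[1,0]])))
print("grip r",np.linalg.norm((W["griptop"]-W["hub"])[:2]))
fu=f/np.linalg.norm(f);print("ptr past mark",(W["pointer"]-W["mark"])@fu)
c2=robot.calibration("scene"); 
Q=dict(hub=(113,214,.067),griptop=(136,137,.109),ball=(61,66,.024),mark=(296,455,.025),pointer=(334,480,.033))
for k,(x,y,z) in Q.items():
    print(k,world(c2,d,(x+.5)/3.3-.5+225,(y+.5)/3.3-.5+140,z))
s=robot.read_state(); print(R.from_rotvec(s["orientation"]).as_matrix(), robot.calibration("wrist"))
E
```

```text
ball [ 0.4915 -0.2954  0.024 ] depth: [ 0.49   -0.2899  0.0474]
foot [ 0.4596 -0.2006  0.03  ] depth: [ 0.4586 -0.1951  0.0602]
pl0 [0.6374 0.2163 0.055 ] depth: [0.6383 0.216  0.0541]
pl1 [0.6454 0.1227 0.055 ] depth: [0.6457 0.1228 0.0525]
pl2 [0.553  0.1148 0.055 ] depth: [0.5607 0.1183 0.0043]
pl3 [0.5441 0.2085 0.055 ] depth: [0.5504 0.2146 0.0033]
hub [ 0.6203 -0.0745  0.067 ] depth: [ 0.6192 -0.0729  0.074 ]
griptop [ 0.5797 -0.0854  0.109 ] depth: [ 0.5805 -0.0863  0.1113]
mark [0.6671 0.1384 0.025 ] depth: [0.6663 0.1367 0.0273]
pointer [0.6602 0.17   0.033 ] depth: [0.6631 0.1718 0.0163]
platform [0.595  0.1656 0.055 ] [np.float64(0.0939347482305429), np.float64(0.09280311888484073), np.float64(0.0941510043231937), np.float64(0.09361288900649212)]
fwd angle 95.14535284827066 hub->pl 96.02315847829844
grip r 0.0420644156835786
ptr past mark 0.03216020659231117
hub [ 0.6163 -0.0789  0.067 ]
griptop [ 0.581  -0.0888  0.109 ]
ball [ 0.4897 -0.296   0.024 ]
mark [0.6617 0.1377 0.025 ]
pointer [0.6651 0.1724 0.033 ]
[[-0.9515  0.3077 -0.0006]
 [ 0.3077  0.9515 -0.0015]
 [ 0.0001 -0.0017 -1.    ]] {'fx': 341.2524528211466, 'fy': 341.2524528211466, 'cx': 315.4008799083612, 'cy': 202.36689001520242, 'extrinsics': array([[ 0.3087,  0.9511, -0.0009, -0.5991],
       [ 0.9078, -0.2944,  0.2986, -0.0337],
       [ 0.2838, -0.093 , -0.9544,  0.391 ],
       [ 0.    ,  0.    ,  0.    ,  1.    ]])}
```

```bash
cat >> h.py <<'E'
def plan(target,yaw=None,n=12):
    """constant row taking grasp point (tool down) to target; yaw of tool y axis in deg (mod 180)"""
    s=robot.read_state(); M=R.from_rotvec(s["orientation"]); m=M.as_matrix()
    g=s["tool_pos"]+m@[0,0,.167]; y0=np.degrees(np.arctan2(m[1,1],m[0,1]))
    dy=0 if yaw is None else (yaw-y0+90)%180-90
    w=-np.radians(dy)/n; A=[ (M*R.from_rotvec([0,0,w*k])).as_matrix() for k in range(n)]
    sh=np.linalg.solve(sum(A),np.array(target)-g)
    mid=g+sum(A[:n//2])@sh
    print("t",round(s["t"],2),"grasp",g.round(4),"yaw",round(y0,1),"tilt",np.degrees(np.arccos(-m[2,2])).round(2),"q6",s["q"][5].round(2))
    print(n,"rows of",(sh*1000).round(1).tolist(),"turn z",round(w,4),"mid",mid.round(3),"norm",np.linalg.norm(sh*1000).round(1))
E
python3 -c "
from h import *
plan((.491,-.296,.16),19,26)"
```

```text
t 0.1 grasp [0.1844 0.5704 0.2368] yaw 72.1 tilt 0.09 q6 -0.09
26 rows of [-32.6, -16.7, 3.0] turn z 0.0356 mid [0.44  0.173 0.198] norm 36.8
```

Request:
{"method": "apply_moves", "body": {"series": [[[-32.6,-16.7,3],[0,0,0.0356]],[[-32.6,-16.7,3],[0,0,0.0356]],[[-32.6,-16.7,3],[0,0,0.0356]],[[-32.6,-16.7,3],[0,0,0.0356]],[[-32.6,-16.7,3],[0,0,0.0356]],[[-32.6,-16.7,3],[0,0,0.0356]],[[-32.6,-16.7,3],[0,0,0.0356]],[[-32.6,-16.7,3],[0,0,0.0356]],[[-32.6,-16.7,3],[0,0,0.0356]],[[-32.6,-16.7,3],[0,0,0.0356]],[[-32.6,-16.7,3],[0,0,0.0356]],[[-32.6,-16.7,3],[0,0,0.0356]]], "claw": 1}}

```text
t: 1.1
tool_pos: [0.4272, 0.2064, 0.3683]
orientation: [-1.138, -2.928, 0.0]
force: [0.3, -0.2, -0.1]
opening: 0.0928
gripper_force: 0.0
```

Request:
{"method": "apply_moves", "body": {"series": [[[-32.6,-16.7,3],[0,0,0.0356]],[[-32.6,-16.7,3],[0,0,0.0356]],[[-32.6,-16.7,3],[0,0,0.0356]],[[-32.6,-16.7,3],[0,0,0.0356]],[[-32.6,-16.7,3],[0,0,0.0356]],[[-32.6,-16.7,3],[0,0,0.0356]],[[-32.6,-16.7,3],[0,0,0.0356]],[[-32.6,-16.7,3],[0,0,0.0356]],[[-32.6,-16.7,3],[0,0,0.0356]],[[-32.6,-16.7,3],[0,0,0.0356]],[[-32.6,-16.7,3],[0,0,0.0356]],[[-32.6,-16.7,3],[0,0,0.0356]]]}}

```text
t: 2.1
tool_pos: [0.4967, -0.2242, 0.3322]
orientation: [-1.733, -2.62, -0.0]
force: [0.7, 0.1, -0.0]
opening: 0.0932
gripper_force: 0.0
```

Request:
{"method": "apply_moves", "body": {"series": [[[-32.6,-16.7,3],[0,0,0.0356]],[[-32.6,-16.7,3],[0,0,0.0356]],[[0,0,0],[0,0,0]]]}}

```text
t: 2.35
tool_pos: [0.489, -0.3007, 0.3256]
orientation: [-1.832, -2.552, 0.004]
force: [0.5, -0.5, -0.2]
opening: 0.093
gripper_force: 0.0
```

```bash
python3 - <<'E'
from h import *
plan((.491,-.296,.16),19,1)
c,p,d=look("wrist"); cv2.imwrite("pics/w1.png",p); np.savez("w1.npz",p=p,d=d)
E=np.array(c["extrinsics"]); np.save("w1E.npy",E)
q=E@np.array([.491,-.296,.024,1]); print("expected px",c["fx"]*q[0]/q[2]+c["cx"],c["fy"]*q[1]/q[2]+c["cy"])
E
```

```text
Traceback (most recent call last):
  File "h.py", line 20, in plan
    mid=g+sum(A[:n//2])@sh
          ~~~~~~~~~~~~~^~~
ValueError: matmul: Input operand 0 does not have enough dimensions (has 0, gufunc core with signature (n?,k),(k,m?)->(n?,m?) requires 1)
```

```bash
python3 - <<'E'
from h import *
plan((.491,-.296,.16),19,2)
c,p,d=look("wrist"); cv2.imwrite("pics/w1.png",p); np.savez("w1.npz",p=p,d=d)
E=np.array(c["extrinsics"]); np.save("w1E.npy",E)
q=E@np.array([.491,-.296,.024,1]); print("expected px",c["fx"]*q[0]/q[2]+c["cx"],c["fy"]*q[1]/q[2]+c["cy"])
E
```

```text
t 2.35 grasp [ 0.4888 -0.301   0.1586] yaw 18.7 tilt 0.13 q6 -0.97
2 rows of [2.0, 1.8, -0.7] turn z -0.0029 mid [ 0.49  -0.298  0.159] norm 2.8
expected px 320.4288075192712 193.2425597915056
```

View pics/w1.png

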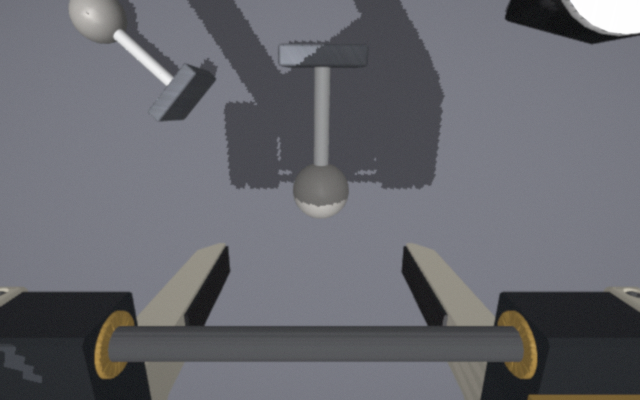

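The wrist view shows the ball at (321,190) with the stem straight up the image, so the yaw is right. A small shift is needed before descending.

Request:
{"method": "apply_moves", "body": {"series": [[[1.4,1.1,33],[0,0,0]],[[1.4,1.1,33],[0,0,0]],[[1.4,1.1,33],[0,0,0]],[[1.4,1,33],[0,0,0]],[[0,0,1],[0,0,0]],[[0,0,0],[0,0,0]]]}}

```text
t: 2.9
tool_pos: [0.4922, -0.2872, 0.1919]
orientation: [-1.819, -2.556, -0.0]
force: [-0.2, 0.1, 1.3]
opening: 0.093
gripper_force: 0.0
```

Request:
{"method": "apply_moves", "body": {"series": [[[0,0,0],[0,0,0]],[[0,0,0],[0,0,0]],[[0,0,0],[0,0,0]],[[0,0,0],[0,0,0]],[[0,0,0],[0,0,0]],[[0,0,0],[0,0,0]],[[0,0,0],[0,0,0]],[[0,0,0],[0,0,0]]], "claw": 0.3, "newtons": 25}}

```text
t: 3.57
tool_pos: [0.4929, -0.289, 0.194]
orientation: [1.823, 2.558, -0.001]
force: [-0.7, -2.1, 1.9]
opening: 0.0468
gripper_force: 25.0
```

Opening is 46.8 mm where the ball is 48 mm, so the grip is about 5 mm off centre. I'll re-centre it.

Request:
{"method": "apply_moves", "body": {"series": [[[0,0,0],[0,0,0]],[[0,0,0],[0,0,0]],[[0,0,0],[0,0,0]],[[0,0,0],[0,0,0]],[[-2.5,0,1.5],[0,0,0]],[[-2.5,0,1.5],[0,0,0]],[[0,0,0],[0,0,0]],[[0,0,0],[0,0,0]],[[0,0,0],[0,0,0]]], "claw": 0.9}}

```text
t: 4.32
tool_pos: [0.4945, -0.2935, 0.1906]
orientation: [-1.823, -2.558, -0.0]
force: [-0.2, -1.1, 0.5]
opening: 0.084
gripper_force: 0.0
```

```bash
python3 - <<'E'
from h import *
plan((.4905,-.2945,.0245),19,2)
c,p,d=look("wrist"); cv2.imwrite("pics/w2.png",p)
g=cv2.cvtColor(p,cv2.COLOR_BGR2GRAY)
E=np.array(c["extrinsics"])
s=robot.read_state();m=R.from_rotvec(s["orientation"]).as_matrix()
G=s["tool_pos"]+m@[0,0,.167]
for q in (G,G+[0,0,.024]):
    q=E@np.append(q,1); print("grasp px",c["fx"]*q[0]/q[2]+c["cx"],c["fy"]*q[1]/q[2]+c["cy"],q[2])
E
```

```text
t 4.32 grasp [ 0.4945 -0.2934  0.0236] yaw 19.0 tilt 0.01 q6 -0.96
2 rows of [0.1, -2.0, -0.4] turn z 0.0003 mid [ 0.492 -0.294  0.024] norm 2.1
grasp px 316.3394461016662 277.857040377019 0.16407690081599063
grasp px 316.5160445399311 307.39390589052994 0.1411668719582062
```

View pics/w2.png

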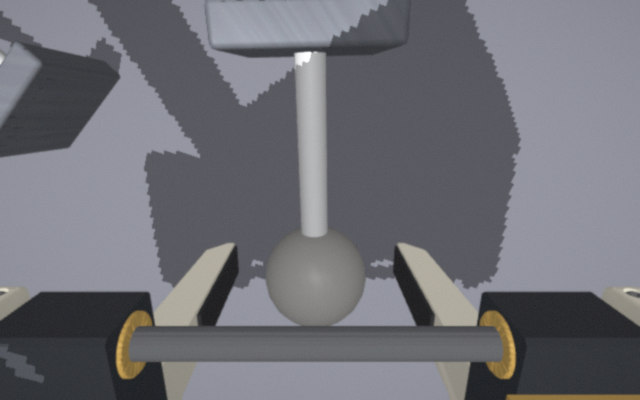

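The ball is at (315,276) and the grasp point projects to (316,278), so it is centred.

Request:
{"method": "apply_moves", "body": {"series": [[[0,0,0],[0,0,0]],[[0,0,0],[0,0,0]],[[0,0,0],[0,0,0]],[[0,0,0],[0,0,0]],[[0,0,0],[0,0,0]],[[0,0,0],[0,0,0]],[[0,0,0],[0,0,0]]], "claw": 0.3, "newtons": 25}}

```text
t: 4.95
tool_pos: [0.4945, -0.2934, 0.1908]
orientation: [1.823, 2.558, -0.0]
force: [0.5, -0.1, 0.3]
opening: 0.0468
gripper_force: 25.0
```

Request:
{"method": "apply_moves", "body": {"series": [[[0,0,-10],[0,0,0]],[[0,0,-18],[0,0,0]],[[0,0,-18],[0,0,0]],[[0,0,-18],[0,0,0]],[[0,0,-18],[0,0,0]],[[0,0,-18],[0,0,0]],[[0,0,-18],[0,0,0]],[[0,0,-18],[0,0,0]],[[0,0,-18],[0,0,0]],[[0,0,-18],[0,0,0]],[[0,0,-18],[0,0,0]],[[0,0,-10],[0,0,0]]]}}

```text
t: 5.95
tool_pos: [0.4945, -0.2934, 0.3932]
orientation: [1.822, 2.557, 0.0]
force: [0.4, 1.0, -4.7]
opening: 0.0465
gripper_force: 25.0
```

Request:
{"method": "apply_moves", "body": {"series": [[[0,0,0],[0,0,0]],[[0,0,0],[0,0,0]],[[0,0,0],[0,0,0]],[[0,0,0],[0,0,0]]]}}

```text
t: 6.28
tool_pos: [0.4941, -0.2931, 0.3888]
orientation: [-1.822, -2.556, -0.0]
force: [-0.2, -1.3, -3.9]
opening: 0.047
gripper_force: 25.0
```

```bash
python3 - <<'E'
from h import *
plan((.595,.1656,.235),5,20)
c,p,d=look("scene"); cv2.imwrite("pics/s2.png",p)
E
```

```text
t 6.28 grasp [ 0.4937 -0.2928  0.2218] yaw 19.0 tilt 0.18 q6 -0.96
20 rows of [21.4, 9.9, -0.6] turn z 0.0123 mid [ 0.53  -0.061  0.228] norm 23.5
```

View pics/s2.png

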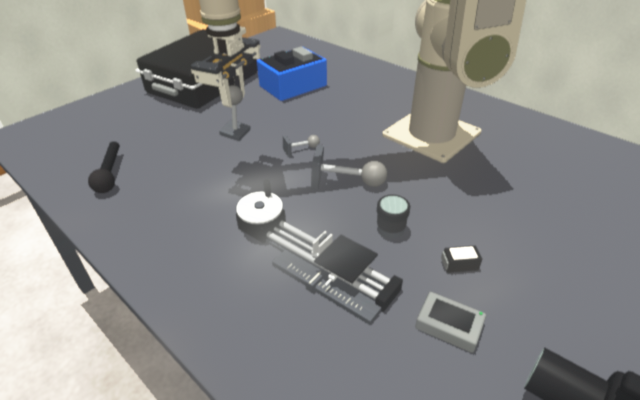

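The target hangs upright, with its foot at (235,132). I'll lift it a bit more and carry it to the platform with speed ramps.

Request:
{"method": "apply_moves", "body": {"series": [[[0,0,-10],[0,0,0]],[[0,0,-12],[0,0,0]],[[5.3,2.5,-8],[0,0,0.003]],[[10.7,5,0],[0,0,0.006]],[[16,7.4,0],[0,0,0.009]],[[21.4,9.9,0],[0,0,0.0123]],[[21.4,9.9,0],[0,0,0.0123]],[[21.4,9.9,0],[0,0,0.0123]],[[21.4,9.9,0],[0,0,0.0123]],[[21.4,9.9,0],[0,0,0.0123]],[[21.4,9.9,0],[0,0,0.0123]],[[21.4,9.9,0],[0,0,0.0123]]]}}

```text
t: 7.33
tool_pos: [0.5238, -0.0931, 0.4213]
orientation: [1.954, 2.459, 0.001]
force: [0.4, -0.5, -3.6]
opening: 0.0469
gripper_force: 25.0
```

Request:
{"method": "apply_moves", "body": {"series": [[[21.4,9.9,0],[0,0,0.0123]],[[21.4,9.9,0],[0,0,0.0123]],[[21.4,9.9,0],[0,0,0.0123]],[[21.4,9.9,0],[0,0,0.0123]],[[21.4,9.9,0],[0,0,0.0123]],[[21.4,9.9,0],[0,0,0.0123]],[[21.4,9.9,0],[0,0,0.0123]],[[21.4,9.9,0],[0,0,0.0123]],[[21.4,9.9,0],[0,0,0.0123]],[[21.4,9.9,0],[0,0,0.0123]],[[16,7.4,0],[0,0,0.009]],[[10.7,5,0],[0,0,0.006]]]}}

```text
t: 8.33
tool_pos: [0.5939, 0.163, 0.4211]
orientation: [-2.117, -2.32, -0.002]
force: [-0.1, 0.9, -5.0]
opening: 0.0471
gripper_force: 25.0
```

Request:
{"method": "apply_moves", "body": {"series": [[[5.3,2.5,0],[0,0,0.003]],[[0,0,0],[0,0,0]],[[0,0,0],[0,0,0]],[[0,0,0],[0,0,0]],[[0,0,0],[0,0,0]],[[0,0,0],[0,0,0]],[[0,0,0],[0,0,0]],[[0,0,0],[0,0,0]],[[0,0,0],[0,0,0]]]}}

```text
t: 9.08
tool_pos: [0.5962, 0.1654, 0.4208]
orientation: [2.123, 2.316, 0.0]
force: [0.2, -0.7, -3.6]
opening: 0.047
gripper_force: 25.0
```

```bash
python3 - <<'E'
from h import *
plan((.595,.1656,.176),5,4)
c,p,d=look("scene"); a=p[130:330,250:470]
c2,p2,d2=look("wrist"); c3,p3,d3=look("top")
b=cv2.resize(p2,(420,262));t=p3[110:210,240:400]
o=np.zeros((600,800,3),np.uint8); o[:364,:400]=cv2.resize(a,(400,364)); o[:262,400:800]=cv2.resize(p2,(400,262)); o[364:600,:378]=cv2.resize(t,(378,236))
cv2.imwrite("pics/m1.png",o)
E
```

```text
t 9.08 grasp [0.5963 0.1654 0.2538] yaw 5.0 tilt 0.0 q6 0.1
4 rows of [0.1, -0.3, 19.5] turn z -0.0001 mid [0.596 0.166 0.215] norm 19.5
```

View pics/m1.png

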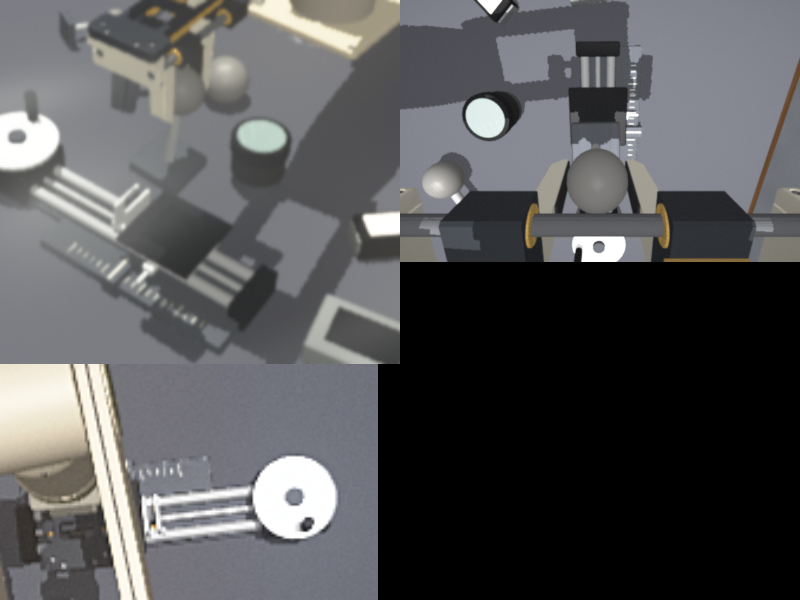

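The target hangs over the platform. I'll check that it's vertical by projecting the expected ball and foot positions and viewing an enlarged crop.

```bash
python3 - <<'E'
from h import *
c,p,d=look("scene"); E=np.array(c["extrinsics"])
def px(q):
    q=E@np.append(q,1); return np.array([c["fx"]*q[0]/q[2]+c["cx"],c["fy"]*q[1]/q[2]+c["cy"]])
o=cv2.resize(p[150:260,300:420],(0,0),fx=5,fy=5,interpolation=cv2.INTER_CUBIC)
B=np.array([.5963,.1654,.2538]); a=np.radians(5)
U=np.array([np.cos(a),np.sin(a),0]);V=np.array([-np.sin(a),np.cos(a),0])
f=lambda q:tuple(int(x) for x in (px(q)-[300,150])*5+2)
cv2.circle(o,f(B),4,(0,0,255),-1)
for s in [(1,1),(1,-1),(-1,-1),(-1,1)]:
    cv2.circle(o,f(B+.03*s[0]*U+.03*s[1]*V+[0,0,-.098]),3,(0,255,0),-1)
cv2.imwrite("pics/m2.png",o)
E
```

```text
(no output)
```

View pics/m2.png

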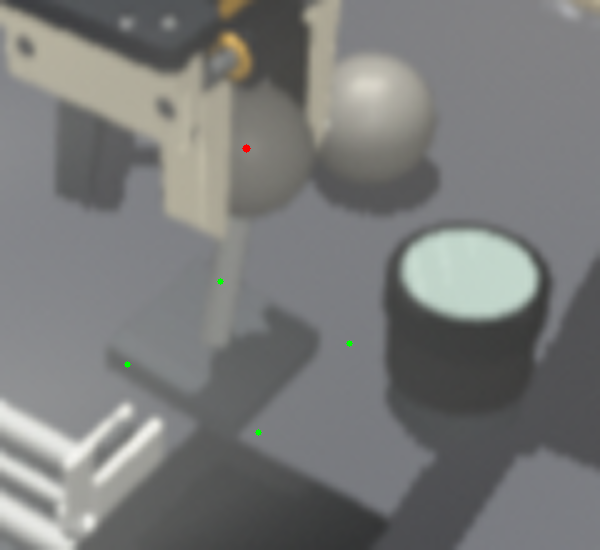

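The foot hangs about 11 mm toward the crank (roughly 0.1 rad of tilt from pivot friction). Pressing the foot gently onto the platform will flatten it, so I'm lowering with an eye on force.

Request:
{"method": "apply_moves", "body": {"series": [[[0,0,8],[0,0,0]],[[0,0,14],[0,0,0]],[[0,0,16],[0,0,0]],[[0,0,16],[0,0,0]],[[0,0,12],[0,0,0]],[[0,0,8],[0,0,0]],[[0,0,4],[0,0,0]],[[0,0,0],[0,0,0]],[[0,0,0],[0,0,0]]]}}

```text
t: 10.03
tool_pos: [0.5964, 0.1657, 0.3431]
orientation: [2.122, 2.316, 0.001]
force: [0.1, -0.6, -4.4]
opening: 0.047
gripper_force: 25.0
```

Request:
{"method": "apply_moves", "body": {"series": [[[0,0,1.5],[0,0,0]],[[0,0,1.5],[0,0,0]],[[0,0,1.5],[0,0,0]],[[0,0,0],[0,0,0]]]}}

```text
t: 10.37
tool_pos: [0.5965, 0.1657, 0.3392]
orientation: [2.122, 2.315, 0.002]
force: [0.2, 0.3, -0.1]
opening: 0.047
gripper_force: 25.0
```

Request:
{"method": "apply_moves", "body": {"series": [[[0,0,1.5],[0,0,0]],[[0,0,1.5],[0,0,0]],[[0,0,0],[0,0,0]],[[0,0,0],[0,0,0]]]}}

```text
t: 10.7
tool_pos: [0.5967, 0.1656, 0.3388]
orientation: [2.121, 2.314, 0.004]
force: [-6.2, -2.3, 14.5]
opening: 0.047
gripper_force: 25.0
```

Request:
{"method": "apply_moves", "body": {"series": [[[0,0,-1.5],[0,0,0]],[[0,0,0],[0,0,0]],[[0,0,0],[0,0,0]]]}}

```text
t: 10.95
tool_pos: [0.5966, 0.1656, 0.3388]
orientation: [2.121, 2.315, 0.003]
force: [-3.0, -1.7, 8.7]
opening: 0.047
gripper_force: 25.0
```

```bash
python3 - <<'E'
from h import *
c,p,d=look("scene")
cv2.imwrite("pics/m3.png",cv2.resize(p[180:290,290:410],(0,0),fx=5,fy=5,interpolation=cv2.INTER_CUBIC))
E
```

```text
(no output)
```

View pics/m3.png

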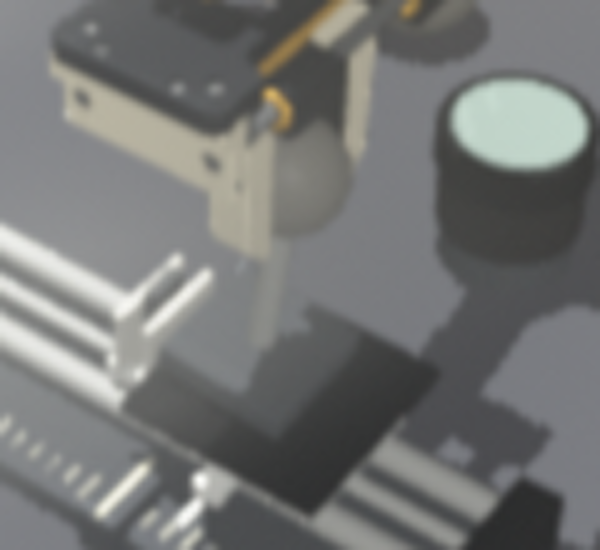

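View budget used up; numbers only from here. The picture shows the foot resting about 9 mm toward the crank from the platform centre, still leaning about 0.1 rad. I'll lift, shift 9 mm forward, set it down and release, letting it settle flat.

Request:
{"method": "apply_moves", "body": {"series": [[[0,0,-6],[0,0,0]],[[0,0,-6],[0,0,0]],[[3,0,0],[0,0,0]],[[4,0,0],[0,0,0]],[[2,0,0],[0,0,0]],[[0,0,0],[0,0,0]],[[0,0,4],[0,0,0]],[[0,0,3],[0,0,0]],[[0,0,3],[0,0,0]],[[0,0,0],[0,0,0]],[[0,0,0],[0,0,0]]]}}

```text
t: 11.92
tool_pos: [0.5954, 0.1745, 0.3391]
orientation: [2.122, 2.316, -0.0]
force: [-2.7, -0.7, 2.3]
opening: 0.0471
gripper_force: 25.0
```

```bash
python3 - <<'E'
from h import *
np.set_printoptions(precision=4,suppress=True)
s=robot.read_state();print(s["t"],s["force"],s["gripper_force"]); plan((.595,.1656,.172),5,4)
# foot side: points of the scene depth around the stem / foot top
c,p,d=look("scene"); E=np.linalg.inv(np.array(c["extrinsics"]))
v,u=np.mgrid[0:400,0:640]; P=np.stack([(u-c["cx"])/c["fx"]*d,(v-c["cy"])/c["fy"]*d,d],-1)@E[:3,:3].T+E[:3,3]
Q=P[d>0]; L=(Q-[.595,.1656,0])@np.array([[np.cos(.087),-np.sin(.087),0],[np.sin(.087),np.cos(.087),0],[0,0,1]]).T.T
m=(abs(L[:,0])<.06)&(abs(L[:,1])<.06)
for lo,hi in ((.05,.06),(.06,.064),(.064,.068),(.068,.072),(.072,.078),(.078,.085),(.085,.1),(.1,.12),(.12,.14),(.14,.16)):
    k=m&(L[:,2]>lo)&(L[:,2]<hi)
    if k.sum(): print(lo,hi,k.sum(),L[k][:,:2].min(0),L[k][:,:2].max(0),np.median(L[k],0))
E
```

```text
11.9167 [-2.662  -0.6885  2.343 ] 25.000434815883636
t 11.92 grasp [0.5955 0.1745 0.1721] yaw 5.0 tilt 0.01 q6 0.12
4 rows of [-2.2, -0.3, 0.0] turn z -0.0 mid [0.595 0.17  0.172] norm 2.2
0.05 0.06 941 [-0.0472 -0.0528] [0.051  0.0487] [0.0271 0.0236 0.0564]
0.06 0.064 54 [-0.0236 -0.0531] [0.0379 0.0322] [ 0.0099 -0.0059  0.0619]
0.064 0.068 67 [-0.0266 -0.06  ] [0.0299 0.0258] [ 0.0243 -0.0017  0.0659]
0.068 0.072 198 [-0.0325 -0.0585] [0.0295 0.0257] [0.0086 0.0137 0.0707]
0.072 0.078 497 [-0.0321 -0.059 ] [0.0299 0.0261] [ 0.0032 -0.0076  0.0745]
0.078 0.085 59 [-0.0301 -0.06  ] [0.0261 0.0031] [ 0.0018 -0.0286  0.0788]
0.085 0.1 28 [-0.0052 -0.005 ] [0.0054 0.0046] [0.0031 0.001  0.0923]
0.1 0.12 39 [-0.0026 -0.004 ] [0.0062 0.0067] [0.0035 0.0027 0.1101]
0.12 0.14 37 [-0.0028 -0.0002] [0.0072 0.0106] [0.0031 0.0065 0.1277]
0.14 0.16 12 [0.0037 0.0053] [0.0307 0.0276] [0.0165 0.018  0.1584]
```

Depth data shows the foot within about 3 mm of the platform centre, leaning about 0.15 rad. The lean is resting on the front edge, well inside its tipping range. Releasing.

Request:
{"method": "apply_moves", "body": {"series": [[[0,0,0],[0,0,0]],[[0,0,0],[0,0,0]],[[0,0,0],[0,0,0]],[[0,0,0],[0,0,0]],[[0,0,0],[0,0,0]],[[0,0,0],[0,0,0]],[[0,0,0],[0,0,0]],[[0,0,0],[0,0,0]]], "claw": 1}}

```text
t: 12.63
tool_pos: [0.5955, 0.1747, 0.3388]
orientation: [2.122, 2.316, 0.0]
force: [0.7, -0.3, -0.2]
opening: 0.0919
gripper_force: 0.0
```

```bash
cat >> h.py <<'E'
def cloud(n="scene"):
    c,p,d=look(n); E=np.linalg.inv(np.array(c["extrinsics"]))
    v,u=np.mgrid[0:400,0:640]; P=np.stack([(u-c["cx"])/c["fx"]*d,(v-c["cy"])/c["fy"]*d,d],-1)@E[:3,:3].T+E[:3,3]
    a=.09; A=np.array([[np.cos(a),np.sin(a),0],[-np.sin(a),np.cos(a),0],[0,0,1]])
    return (P-[.595,.1656,0])@A.T, d>0, p    # slider frame: x across, y forward, origin under platform at start
def foot():
    L,ok,p=cloud(); L=L[ok]; m=(abs(L[:,0])<.06)&(abs(L[:,1]+.01)<.08)
    for lo,hi in ((.05,.06),(.066,.073),(.085,.1),(.1,.12),(.12,.14),(.14,.19)):
        k=m&(L[:,2]>lo)&(L[:,2]<hi)
        if k.sum()>2: print(lo,hi,k.sum(),L[k][:,:2].min(0).round(4),L[k][:,:2].max(0).round(4),np.median(L[k],0).round(4))
E
python3 -c "
from h import *
foot(); plan((.595,.1656,.33),5,8)"
```

```text
0.05 0.06 977 [-0.0466 -0.0694] [0.0514 0.0482] [0.0259 0.017  0.0566]
0.066 0.073 667 [-0.0349 -0.0713] [0.0277 0.0292] [ 0.003  -0.0014  0.0706]
0.085 0.1 31 [-0.0089 -0.0047] [0.002  0.0032] [-0.0002  0.001   0.0929]
0.1 0.12 43 [-0.0073 -0.0053] [0.0026 0.0035] [-0.0003 -0.0002  0.1103]
0.12 0.14 45 [-0.0045 -0.0066] [0.003  0.0033] [-0.0003 -0.0003  0.1314]
0.14 0.19 453 [-0.0599 -0.0016] [0.0598 0.0218] [-0.0023  0.0136  0.1748]
t 12.68 grasp [0.5955 0.1747 0.1717] yaw 5.0 tilt 0.0 q6 0.12
8 rows of [-1.1, -0.2, -19.8] turn z 0.0 mid [0.595 0.17  0.251] norm 19.8
```

It is standing upright and centred (stem vertical to under 1 mm). Now I'll rise, move towards the crank, and locate the grip and hub from depth.

Request:
{"method": "apply_moves", "body": {"series": [[[0,0,-15],[0,0,0]],[[0,0,-25],[0,0,0]],[[0,0,-25],[0,0,0]],[[0,0,-20],[0,0,0]],[[0,0,0],[0,0,0]]]}}

```text
t: 13.1
tool_pos: [0.5963, 0.1749, 0.4297]
orientation: [2.119, 2.313, 0.011]
force: [1.5, 0.6, 1.2]
opening: 0.0933
gripper_force: 0.0
```

```bash
python3 - <<'E'
from h import *
foot()
def wp(n):
    c,p,d=look(n); E=np.linalg.inv(np.array(c["extrinsics"]))
    v,u=np.mgrid[0:400,0:640]; P=np.stack([(u-c["cx"])/c["fx"]*d,(v-c["cy"])/c["fy"]*d,d],-1)@E[:3,:3].T+E[:3,3]
    return P[d>0]
for n in ("scene","top"):
    P=wp(n); m=np.linalg.norm(P[:,:2]-[.6195,-.0755],axis=1)<.07
    D=P[m&(P[:,2]>.06)&(P[:,2]<.078)]; G=P[m&(P[:,2]>.085)&(P[:,2]<.12)]
    (x,y),r=cv2.minEnclosingCircle((D[:,:2]*1000).astype(np.float32)); print(n,"disc",x,y,r,np.median(D[:,2]),len(D))
    print("grip",len(G),G.min(0),G.max(0),np.median(G,0))
plan((.580,-.086,.20),5,12)
E
```

```text
0.05 0.06 1003 [-0.0475 -0.0681] [0.0509 0.0486] [0.0255 0.0157 0.0565]
0.066 0.073 677 [-0.0344 -0.0708] [0.0289 0.03  ] [ 0.0028 -0.0022  0.0707]
0.085 0.1 28 [-0.0077 -0.0046] [0.0019 0.0028] [-0.0009  0.0009  0.0927]
0.1 0.12 46 [-0.0066 -0.006 ] [0.0029 0.0033] [-0.0009  0.      0.11  ]
0.12 0.14 43 [-0.0059 -0.0071] [0.0032 0.0038] [-3.000e-04 -1.000e-04  1.311e-01]
0.14 0.19 431 [-0.0226 -0.023 ] [0.0198 0.0213] [0.0087 0.0064 0.1791]
scene disc 619.678466796875 -73.87445068359375 52.448875427246094 0.068947053121302 1125
grip 73 [ 0.57503315 -0.09334472  0.08595611] [ 0.58973312 -0.07778303  0.1133074 ] [ 0.58442748 -0.08332027  0.10214776]
top disc 621.4653930664062 -73.87543487548828 51.98443603515625 0.06795390832982129 921
grip 27 [ 0.57668377 -0.09270364  0.0854175 ] [ 0.58951977 -0.07917458  0.1148928 ] [ 0.58299733 -0.0862373   0.10993663]
t 13.25 grasp [0.5953 0.1746 0.2561] yaw 5.0 tilt 0.02 q6 0.12
12 rows of [-21.5, -3.2, 4.7] turn z 0.0 mid [0.588 0.044 0.228] norm 22.3
```

Request:
{"method": "apply_moves", "body": {"series": [[[-21.5,-3,0],[0,0,0]],[[-21.5,-3,0],[0,0,0]],[[-21.5,-3,0],[0,0,0]],[[-21.5,-3,0],[0,0,0]],[[-21.5,-3,7],[0,0,0]],[[-21.5,-3,7],[0,0,0]],[[-21.5,-3,7],[0,0,0]],[[-21.5,-3,7],[0,0,0]],[[-21.5,-3,7],[0,0,0]],[[-21.5,-3,7],[0,0,0]],[[-21.5,-3,7],[0,0,0]],[[-21.5,-3,7],[0,0,0]]], "claw": 0.6}}

```text
t: 14.25
tool_pos: [0.5813, -0.0864, 0.3651]
orientation: [-2.12, -2.314, 0.003]
force: [-0.1, -0.1, 0.5]
opening: 0.0557
gripper_force: 0.0
```

Request:
{"method": "apply_moves", "body": {"series": [[[0,0,0],[0,0,0]],[[0,0,0],[0,0,0]],[[0,0,0],[0,0,0]]]}}

```text
t: 14.5
tool_pos: [0.5818, -0.0851, 0.3666]
orientation: [-2.122, -2.314, 0.001]
force: [0.8, 0.2, 0.4]
opening: 0.0557
gripper_force: 0.0
```

```bash
python3 - <<'E'
from h import *
plan((.5825,-.0857,.092),5,6)
c,p,d=look("wrist"); E=np.linalg.inv(np.array(c["extrinsics"]))
v,u=np.mgrid[0:400,0:640]; P=(np.stack([(u-c["cx"])/c["fx"]*d,(v-c["cy"])/c["fy"]*d,d],-1)@E[:3,:3].T+E[:3,3])[d>0]
m=np.linalg.norm(P[:,:2]-[.6205,-.0739],axis=1)<.062
D=P[m&(P[:,2]>.06)&(P[:,2]<.074)]; G=P[m&(P[:,2]>.08)&(P[:,2]<.12)]
(x,y),r=cv2.minEnclosingCircle((D[:,:2]*1000).astype(np.float32)); print("disc",x,y,r,np.median(D[:,2]),len(D))
T=G[G[:,2]>.104]
print("grip",len(G),G.min(0),G.max(0),"top",len(T),T.min(0),T.max(0),T.mean(0))
E
```

```text
t 14.5 grasp [ 0.5815 -0.0849  0.1996] yaw 5.0 tilt 0.11 q6 -0.32
6 rows of [-0.2, 0.2, 17.9] turn z -0.0001 mid [ 0.582 -0.085  0.146] norm 17.9
disc 619.52001953125 -74.19020080566406 51.98583221435547 0.06594945348205444 10742
grip 466 [ 0.57445321 -0.09373197  0.08009143] [ 0.58865067 -0.0792105   0.11008184] top 296 [ 0.57474797 -0.09373197  0.1041556 ] [ 0.58847744 -0.0792105   0.11008184] [ 0.58159399 -0.08599211  0.10809695]
```

Grip located at (0.5816, -0.0860) and hub at (0.6197, -0.0741), a radius of 39.9 mm against the stated 40 mm. Descending and pinching.

Request:
{"method": "apply_moves", "body": {"series": [[[-0.2,0,18],[0,0,0]],[[-0.2,0,18],[0,0,0]],[[-0.2,0,18],[0,0,0]],[[-0.2,0,18],[0,0,0]],[[-0.2,0,18],[0,0,0]],[[-0.2,0,16],[0,0,0]],[[0,0,0],[0,0,0]],[[0,0,0],[0,0,0]]]}}

```text
t: 15.22
tool_pos: [0.5823, -0.0855, 0.2615]
orientation: [-2.12, -2.317, 0.0]
force: [0.4, -0.1, 0.5]
opening: 0.0558
gripper_force: 0.0
```

Request:
{"method": "apply_moves", "body": {"series": [[[0,0,0],[0,0,0]],[[0,0,0],[0,0,0]],[[0,0,0],[0,0,0]],[[0,0,0],[0,0,0]],[[0,0,0],[0,0,0]],[[0,0,0],[0,0,0]]], "claw": 0, "newtons": 25}}

```text
t: 15.72
tool_pos: [0.5822, -0.0867, 0.2619]
orientation: [2.122, 2.316, 0.0]
force: [0.3, 0.2, -0.2]
opening: 0.0204
gripper_force: 0.0
```

```bash
cat >> h.py <<'E'
H=np.array([.6197,-.0741])
def crank(dang,n):
    """rows (tool x,y mm) leading the grip round by dang (rad, + anticlockwise) in n rows"""
    s=robot.read_state(); m=R.from_rotvec(s["orientation"]).as_matrix(); g=(s["tool_pos"]+m@[0,0,.167])
    r=g[:2]-H; a0=np.arctan2(r[1],r[0]); a=a0+dang*np.arange(n+1)/n
    print("t",round(s["t"],2),"grasp",g.round(4),"r",np.linalg.norm(r).round(4),"ang",a0.round(3),"force",s["force"].round(1))
    P=np.c_[H[0]+.04*np.cos(a),H[1]+.04*np.sin(a),0*a]; P[0,:2]=H+r
    print([[float(x) for x in q] for q in (np.diff(P,axis=0)@m*1000).round(1)[:,:2]])
def slider():
    for n in ("scene","top"):
        c,p,d=look(n); g=cv2.cvtColor(p,cv2.COLOR_BGR2GRAY).astype(np.float32); E=np.array(c["extrinsics"])
        f=np.array([np.cos(np.radians(95.2)),np.sin(np.radians(95.2))]); x=np.array([f[1],-f[0]])
        out=[]
        for z in (.025,.033):
            Y,X=np.meshgrid(np.arange(-.08,.08,.0005),np.arange(.045,.10,.0005))
            W=np.array([.595,.1656])+X[...,None]*x+Y[...,None]*f
            q=np.concatenate([W,np.full(X.shape+(1,),z),np.ones(X.shape+(1,))],-1)@E.T
            out.append(cv2.remap(g,(c["fx"]*q[...,0]/q[...,2]+c["cx"]).astype(np.float32),(c["fy"]*q[...,1]/q[...,2]+c["cy"]).astype(np.float32),cv2.INTER_LINEAR))
        np.savez(f"sl_{n}.npz",a=out[0],b=out[1])
        for k,im in zip(("z25","z33"),out):
            print(n,k)
            for x0 in (.056,.064,.072,.08,.088):
                i=int((x0-.045)/.0005); pr=im[i-4:i+4].mean(0)
                pk=[(round(-80+.5*j,1),int(pr[j])) for j in range(2,len(pr)-2) if pr[j]==pr[j-2:j+3].max() and pr[j]>pr.mean()+25]
                print("  x",x0,pk)
E
python3 -c "
from h import *
slider(); crank(-1.9,11)"
```

```text
scene z25
  x 0.056 [(-34.5, 226), (-5.5, 238)]
  x 0.064 [(-34.5, 229), (-5.5, 219), (2.5, 171), (52.5, 178)]
  x 0.072 [(-46.5, 173), (-34.5, 227), (-7.0, 181), (3.0, 182), (52.5, 181), (62.5, 174), (72.0, 181)]
  x 0.08 [(-34.0, 189)]
  x 0.088 []
scene z33
  x 0.056 [(-30.5, 208), (-1.5, 237)]
  x 0.064 [(-30.5, 228), (-2.0, 239)]
  x 0.072 [(-30.0, 228), (-2.5, 200), (6.5, 181), (26.0, 173), (36.0, 178), (55.5, 185)]
  x 0.08 [(-42.0, 169), (-30.5, 227), (55.5, 171)]
  x 0.088 [(-29.5, 139)]
top z25
  x 0.056 [(-52.5, 182), (3.5, 195), (68.0, 163), (77.5, 154)]
  x 0.064 [(-71.5, 243), (-62.0, 194), (-50.0, 213), (-33.5, 236), (-22.0, 225), (-12.5, 194), (0.0, 254), (9.0, 192), (18.0, 198), (27.5, 221), (39.5, 195), (49.0, 220), (67.5, 239), (77.0, 211)]
  x 0.072 [(-32.5, 245), (1.5, 252), (48.0, 172)]
  x 0.08 [(-33.0, 250)]
  x 0.088 []
top z33
  x 0.056 [(-53.0, 194), (-34.5, 188), (2.0, 234), (18.0, 162), (67.0, 180), (76.0, 179)]
  x 0.064 [(-72.0, 241), (-60.0, 191), (-50.5, 211), (-32.5, 244), (-23.0, 208), (-11.0, 189), (-1.0, 253), (8.0, 186), (17.0, 193), (26.5, 192), (38.5, 187), (48.0, 202), (66.0, 237)]
  x 0.072 [(-33.0, 251), (0.5, 252), (47.0, 164), (78.0, 165)]
  x 0.08 [(-34.0, 238)]
  x 0.088 []
t 15.82 grasp [ 0.5821 -0.0867  0.0948] r 0.0397 ang -2.817 force [-1.4 -0.6  2.4]
[[6.7, -1.3], [6.9, 0.2], [6.8, 1.3], [6.4, 2.5], [5.9, 3.5], [5.2, 4.5], [4.4, 5.3], [3.4, 6.0], [2.3, 6.5], [1.1, 6.8], [-0.0, 6.9]]
```

Pointer is about +32.5 mm past the mark. The fingers are still closing, so I'll wait, then compute the arc.

Request:
{"method": "apply_moves", "body": {"series": [[[0,0,0],[0,0,0]],[[0,0,0],[0,0,0]],[[0,0,0],[0,0,0]]]}}

```text
t: 16.07
tool_pos: [0.5821, -0.0867, 0.2618]
orientation: [-2.122, -2.316, 0.0]
force: [-2.1, -0.7, 1.3]
opening: 0.0145
gripper_force: 25.0
```

```bash
python3 -c "
from h import *
print(robot.read_state()['gripper_force'],robot.read_state()['opening']);crank(-7.2,36)"
```

```text
25.000451803207397 0.01445870514037336
t 16.07 grasp [ 0.5821 -0.0867  0.0948] r 0.0397 ang -2.817 force [-2.1 -0.7  1.3]
[[7.8, -1.4], [8.0, 0.5], [7.7, 2.1], [7.1, 3.6], [6.3, 4.9], [5.2, 6.1], [3.9, 7.0], [2.4, 7.6], [0.9, 7.9], [-0.7, 8.0], [-2.3, 7.6], [-3.8, 7.0], [-5.1, 6.1], [-6.2, 5.0], [-7.1, 3.7], [-7.7, 2.2], [-8.0, 0.6], [-7.9, -1.0], [-7.6, -2.5], [-6.9, -4.0], [-6.0, -5.3], [-4.8, -6.4], [-3.5, -7.2], [-2.0, -7.7], [-0.4, -8.0], [1.2, -7.9], [2.7, -7.5], [4.2, -6.8], [5.4, -5.8], [6.5, -4.6], [7.3, -3.3], [7.8, -1.7], [8.0, -0.2], [7.9, 1.4], [7.4, 3.0], [6.7, 4.4]]
```

Request:
{"method": "apply_moves", "body": {"series": [[[7.8,-1.4,0],[0,0,0]],[[8,0.5,0],[0,0,0]],[[7.7,2.1,0],[0,0,0]],[[7.1,3.6,0],[0,0,0]],[[6.3,4.9,0],[0,0,0]],[[5.2,6.1,0],[0,0,0]],[[3.9,7,0],[0,0,0]],[[2.4,7.6,0],[0,0,0]],[[0.9,7.9,0],[0,0,0]]]}}

```text
t: 16.82
tool_pos: [0.6165, -0.0338, 0.2618]
orientation: [2.121, 2.316, -0.002]
force: [-0.4, -7.6, 1.4]
opening: 0.0143
gripper_force: 25.0
```

```bash
python3 -c "
from h import *
s=robot.read_state();print(s['force'],s['gripper_force']);slider();foot();crank(-5.4,27)"
```

```text
[-0.36216652 -7.56222598  1.44592062] 25.000196993350983
scene z25
  x 0.056 [(-34.5, 226), (-13.5, 236)]
  x 0.064 [(-34.5, 228), (-13.0, 210), (3.0, 168), (52.5, 177)]
  x 0.072 [(-56.5, 171), (-46.5, 172), (-34.5, 227), (-7.0, 181), (3.5, 173), (12.5, 170), (32.5, 172), (52.5, 180), (62.5, 173), (72.0, 181)]
  x 0.08 [(-34.0, 188)]
  x 0.088 []
scene z33
  x 0.056 [(-30.5, 208), (-9.5, 236)]
  x 0.064 [(-30.5, 227), (-9.5, 235)]
  x 0.072 [(-30.0, 228), (-9.0, 176), (-4.0, 175), (7.0, 178), (26.0, 172), (36.0, 178), (55.5, 184), (75.0, 166)]
  x 0.08 [(-42.0, 168), (-30.5, 226), (55.5, 171)]
  x 0.088 [(-29.5, 138)]
top z25
  x 0.056 [(-61.0, 140), (-57.0, 137), (-34.0, 141), (-6.5, 188), (47.0, 171), (59.0, 136), (68.0, 162), (77.5, 152)]
  x 0.064 [(-62.0, 198), (-50.0, 215), (-34.0, 237), (-22.0, 226), (-7.0, 251), (-0.5, 214), (8.5, 197), (18.0, 201), (27.5, 224), (39.5, 195), (49.0, 220), (67.5, 240), (77.0, 211)]
  x 0.072 [(-32.5, 246), (-7.5, 251), (48.0, 169)]
  x 0.08 [(-33.0, 249)]
  x 0.088 []
top z33
  x 0.056 [(-34.5, 189), (-7.0, 242), (18.0, 163), (46.0, 163), (67.
[... 469 characters left out ...]
.0045] [-0.0006 -0.0079  0.0922]
0.1 0.12 43 [-0.0087 -0.0158] [ 0.0016 -0.0043] [-0.0012 -0.0077  0.111 ]
0.12 0.14 45 [-0.0072 -0.0133] [ 0.0023 -0.0047] [-1.000e-04 -7.100e-03  1.299e-01]
0.14 0.19 434 [-0.0212 -0.0324] [0.0204 0.0132] [ 0.0084 -0.0011  0.1796]
t 16.97 grasp [ 0.6169 -0.0342  0.0948] r 0.04 ang 1.642 force [ 1.3 -5.2 -0.2]
[[-1.0, 7.9], [-2.5, 7.6], [-3.9, 6.9], [-5.2, 6.0], [-6.3, 4.9], [-7.2, 3.5], [-7.7, 2.0], [-8.0, 0.4], [-7.9, -1.2], [-7.5, -2.7], [-6.8, -4.1], [-5.9, -5.4], [-4.7, -6.5], [-3.3, -7.3], [-1.8, -7.8], [-0.2, -8.0], [1.4, -7.9], [2.9, -7.4], [4.3, -6.7], [5.6, -5.7], [6.6, -4.5], [7.4, -3.1], [7.8, -1.6], [8.0, 0.0], [7.8, 1.6], [7.3, 3.1], [6.6, 4.5]]
```

Tracking works: pointer now +25 mm by both cameras, target riding along. Continuing back.

Request:
{"method": "apply_moves", "body": {"series": [[[-1,7.9,0],[0,0,0]],[[-2.5,7.6,0],[0,0,0]],[[-3.9,6.9,0],[0,0,0]],[[-5.2,6,0],[0,0,0]],[[-6.3,4.9,0],[0,0,0]],[[-7.2,3.5,0],[0,0,0]],[[-7.7,2,0],[0,0,0]],[[-8,0.4,0],[0,0,0]],[[-7.9,-1.2,0],[0,0,0]],[[-7.5,-2.7,0],[0,0,0]],[[-6.8,-4.1,0],[0,0,0]],[[-5.9,-5.4,0],[0,0,0]]]}}

```text
t: 17.97
tool_pos: [0.6477, -0.1029, 0.2618]
orientation: [2.122, 2.315, 0.0]
force: [3.3, -0.7, -0.0]
opening: 0.0144
gripper_force: 25.0
```

Request:
{"method": "apply_moves", "body": {"series": [[[-4.7,-6.5,0],[0,0,0]],[[-3.3,-7.3,0],[0,0,0]],[[-1.8,-7.8,0],[0,0,0]],[[-0.2,-8,0],[0,0,0]],[[1.4,-7.9,0],[0,0,0]],[[2.9,-7.4,0],[0,0,0]],[[4.3,-6.7,0],[0,0,0]],[[5.6,-5.7,0],[0,0,0]],[[6.6,-4.5,0],[0,0,0]]]}}

```text
t: 18.72
tool_pos: [0.585, -0.0953, 0.2618]
orientation: [2.121, 2.316, 0.003]
force: [9.0, 3.2, -3.1]
opening: 0.0141
gripper_force: 25.0
```

```bash
python3 -c "
from h import *
foot();crank(-1.6,8)"
```

```text
0.05 0.06 930 [-0.0462 -0.0874] [0.0521 0.0169] [ 0.0261 -0.0133  0.0566]
0.066 0.073 611 [-0.0354 -0.088 ] [ 0.0281 -0.0029] [ 0.0019 -0.0319  0.0705]
0.085 0.1 30 [-0.008  -0.0372] [ 0.0018 -0.0285] [-0.0014 -0.0311  0.0917]
0.1 0.12 45 [-0.0087 -0.0376] [ 0.0026 -0.0285] [-0.     -0.0311  0.1106]
0.12 0.14 42 [-0.0072 -0.0381] [ 0.0027 -0.0287] [-0.0011 -0.0316  0.1293]
0.14 0.19 422 [-0.0194 -0.0542] [ 0.0202 -0.0108] [ 0.0082 -0.025   0.1791]
t 18.77 grasp [ 0.5848 -0.0939  0.0948] r 0.0402 ang -2.625 force [5.8 4.6 1.4]
[[7.6, -2.4], [7.9, -1.0], [8.0, 0.6], [7.7, 2.1], [7.1, 3.6], [6.3, 5.0], [5.1, 6.1], [3.8, 7.0]]
```

Request:
{"method": "apply_moves", "body": {"series": [[[7.6,-2.4,0],[0,0,0]],[[7.9,-1,0],[0,0,0]],[[8,0.6,0],[0,0,0]],[[7.7,2.1,0],[0,0,0]],[[7.1,3.6,0],[0,0,0]],[[6.3,5,0],[0,0,0]],[[5.1,6.1,0],[0,0,0]],[[3.8,7,0],[0,0,0]],[[0,0,0],[0,0,0]],[[0,0,0],[0,0,0]]]}}

```text
t: 19.6
tool_pos: [0.6018, -0.0396, 0.2617]
orientation: [-2.12, -2.316, -0.001]
force: [-1.7, 5.0, 6.6]
opening: 0.0144
gripper_force: 25.0
```

```bash
python3 -c "
from h import *
slider();foot();crank(1.8,12)"
```

```text
scene z25
  x 0.056 [(-47.5, 229), (-34.5, 222)]
  x 0.064 [(-47.0, 210), (-34.5, 228), (2.5, 173), (52.5, 178)]
  x 0.072 [(-34.5, 227), (-7.0, 181), (3.0, 182), (52.5, 181), (62.5, 173), (72.0, 182)]
  x 0.08 [(-34.0, 188)]
  x 0.088 []
scene z33
  x 0.056 [(-43.5, 227), (-30.5, 163)]
  x 0.064 [(-43.5, 230), (-30.5, 227)]
  x 0.072 [(-42.5, 187), (-30.0, 227), (-3.5, 171), (6.5, 182), (26.0, 172), (36.0, 179), (55.5, 185)]
  x 0.08 [(-42.0, 169), (-30.5, 226), (55.5, 171)]
  x 0.088 [(-29.5, 139)]
top z25
  x 0.056 [(-40.0, 172), (-34.0, 177), (18.5, 156), (28.0, 145), (46.5, 168), (68.0, 162), (77.5, 154)]
  x 0.064 [(-71.5, 244), (-62.0, 199), (-50.0, 212), (-41.0, 248), (-32.5, 231), (-22.0, 227), (-12.5, 194), (-0.5, 224), (8.5, 199), (18.0, 197), (27.5, 222), (39.5, 196), (49.0, 220), (67.5, 239), (77.0, 213)]
  x 0.072 [(-41.5, 250), (-32.5, 244), (-1.5, 189), (48.0, 170)]
  x 0.08 [(-33.0, 249)]
  x 0.088 []
top z33
  x 0.056 [(-40.5, 217), (-34.5, 228), (8.5, 178), (17.5, 174), (27.0, 170), (67.0, 180), (76.0, 180)]
  x 0.064 [(-72.0, 241), (-60.5, 191), (-50.5, 210), (-41
[... 242 characters left out ...]
]
0.05 0.06 882 [-0.0453 -0.0894] [0.0512 0.0063] [ 0.0277 -0.0186  0.0567]
0.066 0.073 553 [-0.0353 -0.0757] [ 0.0285 -0.0122] [ 0.0018 -0.0382  0.0706]
0.085 0.1 31 [-0.0082 -0.0469] [ 0.0027 -0.0379] [-0.0004 -0.0409  0.0943]
0.1 0.12 43 [-0.0066 -0.0479] [ 0.0027 -0.0378] [-0.0003 -0.0418  0.1099]
0.12 0.14 42 [-0.0055 -0.0478] [ 0.0022 -0.0378] [-0.0006 -0.0413  0.1305]
0.14 0.19 422 [-0.021  -0.0643] [ 0.0197 -0.0206] [ 0.0082 -0.0343  0.179 ]
t 19.75 grasp [ 0.6014 -0.0394  0.0948] r 0.0392 ang 2.058 force [-1.6  6.1  5.3]
[[-2.0, -5.6], [-3.5, -4.9], [-4.2, -4.3], [-4.8, -3.6], [-5.3, -2.9], [-5.6, -2.0], [-5.9, -1.2], [-6.0, -0.3], [-6.0, 0.6], [-5.8, 1.5], [-5.5, 2.4], [-5.1, 3.1]]
```

Pointer is at -8.8 mm with the target standing. Now forward, first 1.8 rad to take up the slack.

Request:
{"method": "apply_moves", "body": {"series": [[[-2,-5.6,0],[0,0,0]],[[-3.5,-4.9,0],[0,0,0]],[[-4.2,-4.3,0],[0,0,0]],[[-4.8,-3.6,0],[0,0,0]],[[-5.3,-2.9,0],[0,0,0]],[[-5.6,-2,0],[0,0,0]],[[-5.9,-1.2,0],[0,0,0]],[[-6,-0.3,0],[0,0,0]],[[-6,0.6,0],[0,0,0]],[[-5.8,1.5,0],[0,0,0]],[[-5.5,2.4,0],[0,0,0]],[[-5.1,3.1,0],[0,0,0]]]}}

```text
t: 20.75
tool_pos: [0.5903, -0.1023, 0.2617]
orientation: [2.122, 2.316, 0.003]
force: [5.3, 7.0, 0.8]
opening: 0.0141
gripper_force: 25.0
```

Request:
{"method": "apply_moves", "body": {"series": [[[0,0,0],[0,0,0]],[[0,0,0],[0,0,0]],[[0,0,0],[0,0,0]]]}}

```text
t: 21.0
tool_pos: [0.5904, -0.1022, 0.2618]
orientation: [2.122, 2.316, 0.003]
force: [6.0, 4.4, 0.8]
opening: 0.0146
gripper_force: 25.0
```

```bash
cat >> h.py <<'E'
def ptr():
    # centroid in slider y (mm) of bright pointer/mark on separate x bands, scene camera z33/z25
    slider_q=__import__("io").StringIO(); import contextlib
    with contextlib.redirect_stdout(slider_q): slider()
    for n in ("scene","top"):
        f=np.load(f"sl_{n}.npz")
        for k,x0,nm in (("b",.054,"ptr z33"),("b",.058,"ptr z33"),("b",.062,"ptr z33"),("a",.074,"mark z25"),("a",.078,"mark z25")):
            i=int((x0-.045)/.0005); pr=f[k][i-3:i+3].mean(0)[50:150]  # y -55..-5
            pk=[(round(-55+.5*j,1),int(pr[j])) for j in range(2,98) if pr[j]==pr[j-2:j+3].max() and pr[j]>150]
            print(n,nm,x0,pk)
E
python3 -c "
from h import *
ptr();foot();crank(.6,6)"
```

```text
scene ptr z33 0.054 [(-38.0, 217)]
scene ptr z33 0.058 [(-37.5, 219)]
scene ptr z33 0.062 [(-37.5, 220), (-29.5, 167)]
scene mark z25 0.074 [(-46.5, 172), (-34.5, 226), (-16.0, 153), (-6.5, 169)]
scene mark z25 0.078 [(-45.5, 153), (-34.5, 216)]
top ptr z33 0.054 [(-34.5, 174)]
top ptr z33 0.058 [(-50.5, 180), (-34.5, 254), (-22.5, 156), (-13.0, 161)]
top ptr z33 0.062 [(-50.5, 215), (-35.0, 254), (-23.0, 227), (-13.5, 198)]
top mark z25 0.074 [(-35.0, 250)]
top mark z25 0.078 [(-33.0, 253)]
0.05 0.06 924 [-0.0461 -0.0898] [0.0517 0.0126] [ 0.0264 -0.0177  0.0566]
0.066 0.073 590 [-0.034  -0.0898] [ 0.0276 -0.0065] [ 0.0024 -0.0355  0.0705]
0.085 0.1 32 [-0.0062 -0.0419] [ 0.0019 -0.033 ] [-0.0004 -0.0357  0.0936]
0.1 0.12 41 [-0.0064 -0.0424] [ 0.0019 -0.0324] [-0.0003 -0.0357  0.11  ]
0.12 0.14 45 [-0.005  -0.0425] [ 0.0037 -0.032 ] [-0.0003 -0.036   0.1302]
0.14 0.19 420 [-0.0197 -0.0598] [ 0.0201 -0.0146] [ 0.0083 -0.0289  0.179 ]
t 21.15 grasp [ 0.5907 -0.1021  0.0948] r 0.0403 ang -2.375 force [5.6 3.9 2.1]
[[-2.8, 2.9], [-2.7, 2.9], [-2.4, 3.2], [-2.1, 3.4], [-1.7, 3.6], [-1.3, 3.8]]
```

Pointer is at -3.1 mm (crank arithmetic says -3.2). Advance 0.55 rad.

Request:
{"method": "apply_moves", "body": {"series": [[[-2.6,2.7,0],[0,0,0]],[[-2.4,2.7,0],[0,0,0]],[[-2.2,2.9,0],[0,0,0]],[[-1.9,3.1,0],[0,0,0]],[[-1.6,3.3,0],[0,0,0]],[[-1.3,3.4,0],[0,0,0]],[[0,0,0],[0,0,0]],[[0,0,0],[0,0,0]],[[0,0,0],[0,0,0]]]}}

```text
t: 21.9
tool_pos: [0.6088, -0.1128, 0.2618]
orientation: [2.122, 2.316, -0.0]
force: [0.2, -0.1, 3.4]
opening: 0.0143
gripper_force: 25.0
```

```bash
python3 -c "
from h import *
ptr();foot();crank(.1,2)
# centroids on the wide profile at the start-of-mark
for n in ('scene','top'):
    f=np.load(f'sl_{n}.npz')
    for k in 'ab':
        print(n,k)
        for x0 in (.05,.054,.058,.062,.066,.07,.074,.078,.082):
            i=int((x0-.045)/.0005); print('  ',x0,f[k][i-3:i+3].mean(0)[76:112:2].astype(int))
"
```

```text
scene ptr z33 0.054 [(-35.0, 228)]
scene ptr z33 0.058 [(-34.5, 235)]
scene ptr z33 0.062 [(-34.0, 242)]
scene mark z25 0.074 [(-46.5, 172), (-34.5, 227), (-16.0, 152), (-6.5, 169)]
scene mark z25 0.078 [(-45.5, 152), (-34.5, 216)]
top ptr z33 0.054 [(-34.0, 167)]
top ptr z33 0.058 [(-50.5, 179), (-34.5, 252), (-22.5, 155), (-13.0, 163)]
top ptr z33 0.062 [(-50.5, 213), (-41.0, 156), (-32.0, 254), (-23.0, 229), (-13.5, 198)]
top mark z25 0.074 [(-32.5, 253)]
top mark z25 0.078 [(-33.0, 252)]
0.05 0.06 931 [-0.0464 -0.0874] [0.0511 0.0155] [ 0.0263 -0.0137  0.0565]
0.066 0.073 606 [-0.0357 -0.0898] [ 0.0281 -0.0035] [ 0.0027 -0.0322  0.0706]
0.085 0.1 33 [-0.0053 -0.0403] [ 0.0024 -0.0298] [-0.0006 -0.0329  0.0924]
0.1 0.12 43 [-0.0065 -0.0405] [ 0.002  -0.0289] [-1.000e-04 -3.300e-02  1.095e-01]
0.12 0.14 45 [-0.0079 -0.041 ] [ 0.0036 -0.0293] [-0.0002 -0.0326  0.1303]
0.14 0.19 422 [-0.0208 -0.0557] [ 0.0211 -0.0121] [ 0.0086 -0.026   0.1791]
t 22.05 grasp [ 0.6087 -0.1128  0.0948] r 0.0402 ang -1.848 force [0.4 0.3 3.9]
[[-0.5, 2.0], [-0.6, 1.9]]
scene a
   0.05 [186 213 227 231 22
[... 2218 characters left out ...]
 59 58 57 58 58 60 64 67 69 68 66 66]
   0.054 [ 75  84  93 105 116 129 145 160 167 158 147 136 128 122 117  97  77  60]
   0.058 [119 136 147 159 171 192 217 242 252 251 250 233 204 175 153 137 119 114]
   0.062 [146 156 149 142 139 174 208 242 247 251 254 211 167 123 129 142 154 176]
   0.066 [146 148 145 142 156 187 219 241 246 251 241 199 156 126 134 144 154 158]
   0.07 [116 122 129 135 158 184 210 226 239 252 235 209 183 164 150 137 129 124]
   0.074 [105 114 123 133 151 169 188 212 235 250 222 194 167 152 137 121 109  97]
   0.078 [ 96 111 126 144 163 183 204 225 245 228 182 137 117 120 122 121 113 105]
   0.082 [116 122 127 132 137 144 161 181 199 176 150 121 120 123 126 127 127 127]
```

Pointer sits on the line (scene: -34.6 vs mark -34.5; crank arithmetic: -0.1). Side force is near zero. Release and rise.

Request:
{"method": "apply_moves", "body": {"series": [[[0,0,0],[0,0,0]],[[0,0,0],[0,0,0]],[[0,0,0],[0,0,0]],[[0,0,0],[0,0,0]],[[0,0,0],[0,0,0]],[[0,0,-10],[0,0,0]],[[0,0,-25],[0,0,0]],[[0,0,-25],[0,0,0]],[[0,0,-25],[0,0,0]],[[0,0,-15],[0,0,0]],[[0,0,0],[0,0,0]],[[0,0,0],[0,0,0]]], "claw": 0.5}}

```text
t: 23.05
tool_pos: [0.6091, -0.1125, 0.3634]
orientation: [2.121, 2.314, 0.002]
force: [0.1, -0.8, -0.5]
opening: 0.0467
gripper_force: 0.0
```

```bash
python3 -c "
from h import *
ptr();foot()
c,p,d=look('wrist'); E=np.linalg.inv(np.array(c['extrinsics']))
v,u=np.mgrid[0:400,0:640]; P=(np.stack([(u-c['cx'])/c['fx']*d,(v-c['cy'])/c['fy']*d,d],-1)@E[:3,:3].T+E[:3,3])[d>0]
G=P[(np.linalg.norm(P[:,:2]-H,axis=1)<.062)&(P[:,2]>.104)&(P[:,2]<.113)]
g=G.mean(0)-[*H,0]; print('grip',G.mean(0),len(G),'ang',np.arctan2(g[1],g[0]))
f=np.array([np.cos(np.radians(95.2)),np.sin(np.radians(95.2))]); X=np.array([f[1],-f[0]])
Q=P.copy(); Q[:,:2]=np.c_[(P[:,:2]-[.595,.1656])@X,(P[:,:2]-[.595,.1656])@f]
k=(abs(Q[:,0])<.04)&(Q[:,1]>-.13)&(Q[:,1]<-.06)&(Q[:,2]>.062)&(Q[:,2]<.085)
for lo,hi in ((.062,.067),(.067,.0725),(.0745,.082)):
    q=Q[k&(Q[:,2]>lo)&(Q[:,2]<hi)]; print(lo,len(q)); 
    if len(q): print(np.histogram(q[:,1]*1000,np.arange(-110,-60,1.5)))
"
```

```text
scene ptr z33 0.054 [(-35.0, 228)]
scene ptr z33 0.058 [(-34.5, 236)]
scene ptr z33 0.062 [(-34.0, 242)]
scene mark z25 0.074 [(-46.5, 173), (-34.5, 227), (-16.0, 153), (-6.5, 170)]
scene mark z25 0.078 [(-45.5, 152), (-34.5, 217)]
top ptr z33 0.054 [(-34.0, 156)]
top ptr z33 0.058 [(-50.0, 167), (-34.5, 249), (-13.0, 151)]
top ptr z33 0.062 [(-50.5, 202), (-32.0, 253), (-23.0, 214), (-13.5, 186)]
top mark z25 0.074 [(-32.5, 253)]
top mark z25 0.078 [(-33.0, 251)]
0.05 0.06 923 [-0.0454 -0.0878] [0.051  0.0158] [ 0.0264 -0.0132  0.0565]
0.066 0.073 599 [-0.0358 -0.0882] [ 0.0286 -0.0036] [ 0.0015 -0.0328  0.0706]
0.085 0.1 30 [-0.0066 -0.0399] [ 0.0018 -0.0293] [-0.0002 -0.0334  0.0926]
0.1 0.12 44 [-0.0049 -0.0409] [ 0.0032 -0.0298] [-0.0005 -0.033   0.1097]
0.12 0.14 46 [-0.0089 -0.0411] [ 0.0019 -0.0294] [-0.0006 -0.0335  0.1297]
0.14 0.19 429 [-0.0206 -0.0567] [ 0.0202 -0.0116] [ 0.0082 -0.0259  0.179 ]
grip [ 0.60827295 -0.11173314  0.10798025] 324 ang -1.8655922608656903
0.062 0
0.067 0
0.0745 0
```

```bash
python3 -c "
from plant import robot
print(robot.close_job())"
```

```text
the job is handed in; nothing more can be done
None
```

The job is handed in: the target stands upright near the platform's centre, and the pointer reads on the mark line (about 0.1 mm short), approached forward with the slack taken up. The crank was released at about 23 s of the 72 s, and no verdict came back. I steered clear of the lens, battery and charger but didn't re-measure them.

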